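# Switch on the guarded test output

## Robot

A 6-joint arm with a two-finger parallel gripper is mounted at the origin on the work surface. World frame = base frame: x ahead of the robot, y to its left, z up, the work surface at z = 0. Lengths are in m, angles in rad, forces in N, time in s.
With the tool pointing down it reaches from about 0.375 to 0.9 m from the base axis. Payload 3.1 kg.
Tool frame: the origin (TCP) lies between the finger pads; the fingertips stand 22 mm ahead of it and the grasp point (between the pads) lies 3 mm ahead of it; z points along the fingers, y is the line along which they close (so a half turn about z gives the same grasp; the last joint's range is limited). The gripper opens to 87 mm and grips with 3 to 60 N. Pads are 19 mm wide; open, the fingers measure 117 mm over their backs; the gripper's body (75 mm by 190 mm) begins 51 mm behind the grasp point.
Start: joints at [-1.327, 0.527, 1.433, -0, 1.181, -0.178], TCP at [0.256, -0.57, 0.245] pointing down, gripper open.
Joint ranges: [-3.08, 3.08], [-0.75, 2.2], [0.22, 2.44], [-1.43, 4.57], [0, 2.65], [-2.85, 2.85]. Speed limits (rad/s): [2.79, 2.79, 3.14, 3.14, 3.14, 3.14].

## Interface

Orientations are given as a unit quaternion [x, y, z, w].
In Python, from rig import get_obs, camera, get_calibration, hand_in, cut_out gives the robot as it stands.
- The arm moves only by the shell command python3 -m inch 'ROWS' [OPENING] [FORCE]. ROWS is JSON, one flat list of numbers, 6 for each row, row after row: the shift along the tool's x, y, z scaled (see below), then the turn, a rotation vector about the tool's x, y, z scaled (see below). A call has 1 to 20 rows; each row is the pose to reach, as a shift and turn from the pose commanded when the call began, along the tool's axes at that moment; what a row does not reach only later rows make up. The controller multiplies each number of a shift by 0.08 m and each number of a turn by 90 degrees. A row lasts 1/12 s, in which the tool goes at most 41.7 mm and 7.16 degrees, less where a joint would pass 70% of its speed; a pose out of reach is approached as far as the arm can. A call with a number of a shift or a turn outside -1 to 1 is refused whole. A call with a gripper value outside its range is refused whole. OPENING is the finger opening in mm, from 0 to 87, set as the call begins (- or left out, the last holds). The fingers move at their own pace and stop on an object; FORCE is the grip in N (left out, the last holds). Time passes only in rows, so rows that repeat a pose let the fingers close. It gives the time, the measured TCP pose, the force, the opening and the grip force at its end, in the units of the state.
- get_obs(): the state, without advancing time (a new reading comes with each control period).
- camera(name): name is "scene" or "top" or "wrist"; returns the picture (384x512x3 uint8, red, green, blue); there is no depth.
- get_calibration(name): a dict with "vertical_fov" (degrees; the focal length in pixels is half the picture's height over the tangent of half this angle, whatever the lens; pixels are square), "cx", "cy" (the principal point, pixels), "T" (4x4, takes a point from camera to world coordinates). Camera axes: x right, y down, z forward; pixel columns grow to the right and rows downward; lengths in m; the calibration is good to about 2 mm. A picture is of the moment at which its call begins: read the wrist's pose just before it. get_calibration takes no time and is no camera call; for the wrist camera it gives the pose at the moment of the call.
- hand_in(): hands the job in; it is judged then, once.
Trained networks look in the newest picture that a camera, given by its name, has taken for a name from the list of things; names that differ only in an ending like _2 or _b are one class to them, and where a whole thing is asked for, a point or a joint stands for the part that bears it (a point fixed in the world has none). Each returns a list of dicts, best first, with "conf" (0 to 1); they miss things now and then, are a little off and sometimes report something else, mostly with a low value. They report only what shows in the picture. A call takes as long as a camera call.
- cut_out(camera, thing): "region" (384x512 bool, what is visible of it) and "bbox" ([left, top, right, bottom] in pixels, round what is visible of it).
The state is a dict: "time": time; "q": joint angles; "joint_velocities": joint speeds; "joint_torque": joint torques, N m; "position": TCP position; "tool_rot": TCP orientation; "ft_force": force on the tool from outside, world axes, zero at the start; "moment": the same for the moment, N m; "grip_width": finger opening in m; "grip_force": force on a finger pad.
Only numpy, scipy, OpenCV 4.12 (cv2) and the standard library are available. Lean on these libraries where they do the work, as an engineer would, in place of code of your own. Each camera call takes 0.05 s, during which the arm holds its last target. There are 200 camera calls.

## Task

Switch on the cable tester's output at the red-guarded switch box: lift the red guard well up on the back of a finger before you move its toggle, and with the guard still held up push the toggle all the way over towards the hinge side. Then draw the finger out so that the guard drops fully shut over the switched-on toggle. Work gently with the fingertips only, pinch and pick up nothing, and leave the yellow-guarded box and everything else on the bench alone.

Things in the scene. Friction and masses are not known exactly. Their poses are not given: they have to be found in the camera images.
- red_pod: the box to switch on: grey switch box fixed to the bench, 150 (x) by 110 (y) by 50 mm high, aluminium top face; origin under its centre, z up, its front (free of fittings) faces its own -x. The guard's hinge axis runs along y at x +50, z 66 mm; the toggle pivots about y at x +22, z 50 mm
- red_guard (a joint): the red guard, a hood 80 mm wide (y) over the toggle, open in front, hinged at its rear: 0 = shut, grows as its front swings up and back, 1.2 rad = fully open. A weak spring (under 1.5 N at the front edge) always closes it: it falls shut as soon as nothing holds it up. Its side cheeks start 15 mm behind the front edge and reach down to hinge level. It never touches the toggle. An upright finger pushed level against its edge may jam: lift from below with a tilted finger
- red_toggle (a joint): the toggle under that guard: steel bat with a white ball end 14 mm across, ball centre 34 mm from the pivot. 0 = off, leaning 0.43 rad to the box's -x (front); 0.86 rad = on, leaning as far to its +x (rear, the hinge side). About 2 N at the ball moves it; it stays where it is left
- red_guard_lip (a point): middle of the underside of the guard's front edge (moves with the guard). Shut, it lies 25 mm in front of the box's centre and 97 mm above the bench, 75 mm before and 31 mm above the hinge; the flat top is 3 mm thick
- red_toggle_tip (a point): centre of the toggle's ball end (moves with the toggle); about 81 mm above the bench both off and on
- yellow_pod: its neighbour, to be left alone: grey switch box fixed to the bench, 150 (x) by 110 (y) by 50 mm high, aluminium top face; origin under its centre, z up, its front (free of fittings) faces its own -x. The guard's hinge axis runs along y at x +50, z 66 mm; the toggle pivots about y at x +22, z 50 mm
- yellow_guard (a joint): the yellow guard, a hood 80 mm wide (y) over the toggle, open in front, hinged at its rear: 0 = shut, grows as its front swings up and back, 1.2 rad = fully open. A weak spring (under 1.5 N at the front edge) always closes it: it falls shut as soon as nothing holds it up. Its side cheeks start 15 mm behind the front edge and reach down to hinge level. It never touches the toggle. An upright finger pushed level against its edge may jam: lift from below with a tilted finger
- yellow_toggle (a joint): the toggle under that guard: steel bat with a white ball end 14 mm across, ball centre 34 mm from the pivot. 0 = off, leaning 0.43 rad to the box's -x (front); 0.86 rad = on, leaning as far to its +x (rear, the hinge side). About 2 N at the ball moves it; it stays where it is left
- yellow_guard_lip (a point): middle of the underside of the guard's front edge (moves with the guard). Shut, it lies 25 mm in front of the box's centre and 97 mm above the bench, 75 mm before and 31 mm above the hinge; the flat top is 3 mm thick
- yellow_toggle_tip (a point): centre of the toggle's ball end (moves with the toggle); about 81 mm above the bench both off and on
- plug: barrel connector standing on end, black and brass, 24 mm across, 42 mm tall; loose, to be left alone; origin under its centre
- pliers: blue-handled pliers lying flat, about 145 mm long, 12 mm high; loose, to be left alone; origin under its rivet
- screwdriver: screwdriver lying, orange handle, 170 mm long; loose, to be left alone; origin under its middle
- tape: red tape roll lying flat, 64 mm across, 18 mm high; loose, to be left alone; origin under its centre
- tin: open brass tin, 72 mm across, 45 mm high; loose, to be left alone; origin under its centre
- mug: green mug, 80 mm across, 90 mm high; loose, to be left alone; origin under its centre
- jar: small glass jar with black cap, 48 mm across, 60 mm high; loose, to be left alone; origin under its centre

How it is judged:
On the way, in this order (a step that is already met when the one before it is completed fails the run):
1. the red guard is lifted well up (past 0.35 rad) while its toggle is still off (below 0.25 rad) (value of joint red_guard above 0.35 rad and value of joint red_toggle below 0.25 rad), for 0.1 s.
2. the red toggle is pushed over to on (past 0.76 rad) with the guard still up (past 0.2 rad) (value of joint red_toggle above 0.76 rad and value of joint red_guard above 0.2 rad), for 0.05 s.
At the end, for the whole second after the job is handed in: the red toggle stands on (past 0.76 of 0.86 rad), the red guard is shut over it (below 0.05 rad), the yellow guard is shut and its toggle off, and every loose thing is within 20 mm of where it stood (value of joint red_toggle above 0.76 rad and value of joint each of red_guard, yellow_guard below 0.05 rad and value of joint yellow_toggle below 0.2 rad and distance of each of plug, pliers, screwdriver, tape, tin, mug, jar from where it was at the start of the episode below 0.02 m); the robot touches nothing.
It fails at once if the toggle is moved off its start beneath the unlifted guard (value of joint red_toggle between 0.3 and 0.7 rad and value of joint red_guard below 0.03 rad).
It fails at once if the yellow guard or its toggle is worked (value of joint yellow_guard above 0.12 rad or value of joint yellow_toggle above 0.25 rad).
It fails at once if the red box, its guard or its toggle is gripped or handled roughly (fingers press with more than 45 N) (contact force between the fingers and red_pod above 45 N).
It fails at once if a loose thing is shoved or lifted (moved over 20 mm) (distance of any of plug, pliers, screwdriver, tape, tin, mug, jar from where it was at the start of the episode above 0.02 m).
It also fails if it takes over 48 s, if anything falls off the work surface, if the arm or the gripper's body presses on something with over 40 N, if the wrist force passes 120 N, or if a joint passes its speed limit or range.

## Working session

There is one attempt and no reset: what is moved stays moved. The work goes in short steps, Python scripts to look and compute and a shell command to move; the robot and the scene stay as the last step left them, time stands still between calls to the robot, and variables do not carry over. Pictures are saved under pics/ and viewed, at most 10 in all, crops included, and the job is handed in when it is done.

```bash
mkdir -p pics; ls; python3 - <<'E'
from rig import *
import cv2,numpy as np
o=get_obs();print(o['time'],o['position'],o['tool_rot'],o['grip_width'])
ims=[]
for n in ["scene","top"]:
    im=camera(n); cv2.imwrite(f"pics/{n}0.png",im[:,:,::-1])
    c=get_calibration(n);print(n,c['vertical_fov'],c['cx'],c['cy'],np.round(c['T'],3).tolist())
    for t in ["red_pod","red_guard","yellow_pod","yellow_guard","plug","mug","jar","tin","tape","pliers","screwdriver"]:
        for d in cut_out(n,t)[:2]: print(t,round(d['conf'],2),d['bbox'])
E
```

```text
pics
0.0 [ 0.25573399 -0.56955169  0.24357612] [ 9.77839818e-01  2.09351800e-01 -3.66694917e-05 -1.05480379e-03] 0.08701011382962068
scene 55.70375929501569 254.11516292226426 191.66676506668904 [[-0.483, 0.748, -0.455, 1.004], [0.875, 0.403, -0.268, 0.25], [-0.017, -0.528, -0.849, 0.931], [0.0, 0.0, 0.0, 1.0]]
red_pod 0.9 [188.2, 160.6, 246.9, 218.1]
red_pod 0.37 [125.3, 140.3, 156.2, 180.4]
red_guard 0.4 [241.1, 209.4, 255.1, 219.2]
yellow_pod 0.77 [293.1, 207.5, 342.8, 268.9]
yellow_guard 0.69 [302.1, 212.2, 339.6, 251.3]
plug 0.47 [291.6, 205.2, 344.7, 266.2]
plug 0.44 [241.8, 209.2, 252.0, 219.6]
mug 0.92 [126.8, 138.2, 156.7, 178.0]
jar 0.89 [155.2, 230.0, 182.1, 252.6]
tin 0.67 [369.8, 248.1, 396.9, 278.5]
tape 0.51 [220.8, 277.1, 249.1, 304.2]
pliers 0.72 [313.6, 164.6, 341.9, 204.0]
pliers 0.56 [368.0, 248.5, 399.8, 275.7]
screwdriver 0.52 [239.6, 125.1, 259.1, 163.3]
screwdriver 0.45 [369.9, 251.0, 398.6, 277.3]
top 44.66419670082139 254.6476801423706 193.120143760686 [[0.025, -0.984, 0.178, 0.259], [-1.0, -0.024, 0.006, -0.001], [-0.002, -0.178, -0.984, 1.683], [0.0, 0.0, 0.0, 1.0]]
red_pod 0.85 [278.9, 168.5, 310.4, 218.7]
red_guard 0.66 [286.7, 174.5, 313.4, 200.7]
yellow_pod 0.86 [189.0, 165.3, 222.9, 216.3]
yellow_guard 0.66 [189.4, 171.4, 218.6, 199.8]
yellow_guard 0.29 [296.3, 127.0, 308.5, 144.1]
mug 0.91 [353.4, 170.3, 381.9, 198.3]
jar 0.53 [293.2, 127.2, 309.1, 141.3]
tin 0.88 [152.6, 181.7, 167.4, 200.1]
pliers 0.75 [204.2, 228.4, 221.6, 267.2]
screwdriver 0.76 [295.0, 228.9, 300.8, 252.8]
screwdriver 0.62 [353.4, 171.2, 383.2, 198.0]
```

View pics/top0.png

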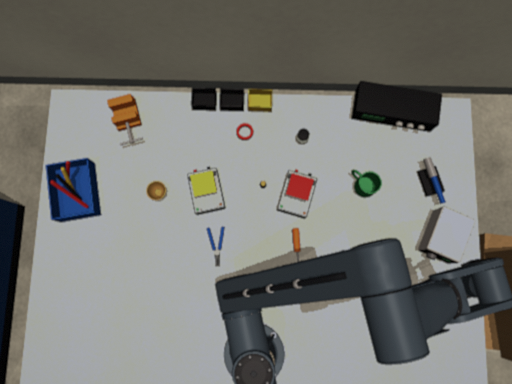

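View pics/scene0.png

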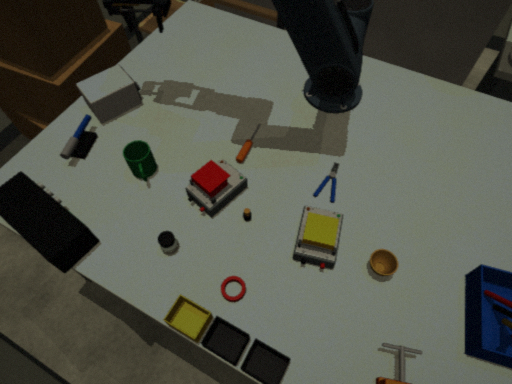

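Both pictures show the red box at about (297,194) in top, its front towards the robot and slightly yawed. The jar, plug and mug stand around it, clear of its front. Next, a first pose estimate.

```bash
cat > h.py <<'E'
from rig import *
import cv2,numpy as np
from scipy.spatial.transform import Rotation as R
def ray(c,u,v,z):
    f=192/np.tan(np.radians(c['vertical_fov']/2)); T=np.array(c['T'])
    d=T[:3,:3]@np.array([(u-c['cx'])/f,(v-c['cy'])/f,1]); return T[:3,3]+d*(z-T[2,3])/d[2]
def proj(c,p):
    f=192/np.tan(np.radians(c['vertical_fov']/2)); T=np.array(c['T'])
    q=(np.atleast_2d(p)-T[:3,3])@T[:3,:3]; return np.c_[c['cx']+f*q[:,0]/q[:,2],c['cy']+f*q[:,1]/q[:,2]]
def redrect(im,c,box,z=0.1):
    h=cv2.cvtColor(im,cv2.COLOR_RGB2HSV); m=((h[...,0]<8)|(h[...,0]>172))&(h[...,1]>150)&(h[...,2]>90)
    k=np.zeros_like(m); l,t,r,b=[int(x) for x in box]; k[max(t,0):b,max(l,0):r]=1; m&=k
    n,lab,st,_=cv2.connectedComponentsWithStats(m.astype(np.uint8)); i=1+st[1:,4].argmax()
    ct=max(cv2.findContours((lab==i).astype(np.uint8),0,1)[0],key=cv2.contourArea)[:,0]
    P=np.array([ray(c,u,v,z)[:2] for u,v in ct],np.float32)
    return cv2.minAreaRect(P),cv2.boxPoints(cv2.minAreaRect(P)),st[i]
def move(target,Rt):
    "shift/turn in units from the measured pose"
    o=get_obs(); R0=R.from_quat(o['tool_rot']); s=R0.inv().apply(np.array(target)-o['position'])/.08
    return np.round(s,3),np.round((R0.inv()*Rt).as_rotvec()/(np.pi/2),3)
E
python3 - <<'E'
from h import *
for n,b in [("top",(270,165,325,215)),("scene",(180,150,255,220))]:
    print(n,redrect(cv2.imread(f"pics/{n}0.png")[:,:,::-1],get_calibration(n),b))
c=get_calibration("top")
for n,u,v,z in [("pod_center",297,194,.05),("plug",263,184,.04),("jar",303,135,.06),("mug",367,183,.09),("sd",297,240,.01)]: print(n,ray(c,u,v,z))
print(R.from_quat(get_obs()['tool_rot']).as_matrix().round(3)); w=get_calibration("wrist");print(np.round(w['T'],3),w['vertical_fov'])
E
```

```text
top (((0.571976900100708, -0.1448449194431305), (0.08008413761854172, 0.07365278899669647), 75.03768920898438), array([[ 0.5260609 , -0.17402142],
       [ 0.59721655, -0.19303736],
       [ 0.6178929 , -0.11566842],
       [ 0.54673725, -0.09665248]], dtype=float32), array([286, 174,  28,  26, 468], dtype=int32))
scene (((0.5700598955154419, -0.14487841725349426), (0.07791527360677719, 0.07627511769533157), 75.24905395507812), array([[ 0.52326   , -0.17284158],
       [ 0.5970212 , -0.19226259],
       [ 0.6168598 , -0.11691526],
       [ 0.54309857, -0.09749424]], dtype=float32), array([192, 160,  38,  32, 638], dtype=int32))
pod_center [ 0.55454225 -0.14119445  0.05      ]
plug [ 0.58976243 -0.01991588  0.04      ]
jar [ 0.76959411 -0.16006525  0.06      ]
mug [ 0.59214191 -0.38058347  0.09      ]
sd [ 0.39486041 -0.1461089   0.01      ]
[[ 0.912  0.409 -0.   ]
 [ 0.409 -0.912 -0.   ]
 [-0.    -0.    -1.   ]]
[[ 0.409 -0.879 -0.246  0.324]
 [-0.912 -0.394 -0.111 -0.54 ]
 [ 0.001  0.27  -0.963  0.384]
 [ 0.     0.     0.     1.   ]] 62.99111631537334
```

```bash
for i in 1 2 3 4 5; do python3 -m inch '[0.3,-0.24,0.05,0,0,0, 0.7,-0.55,0.1,0,0,0, 0.99,-0.77,0.15,0,0,0, 0.99,-0.77,0.15,0,0,0]' 0 5 | tail -3; done
python3 - <<'E'
from h import *
yaw=np.arctan2(-.258,.966);a=np.radians(35);ex=np.array([np.cos(yaw),np.sin(yaw),0]);ey=np.array([-ex[1],ex[0],0]);ez=np.array([0,0,1.])
X=np.cos(a)*ex+np.sin(a)*ez; Z=np.sin(a)*ex-np.cos(a)*ez
Rt=R.from_matrix(np.c_[X,np.cross(Z,X),Z])
print(move([.491,-.124,.183],Rt)); print(get_obs()['position'],get_obs()['q'])
E
```

```text
ft_force: [0.4, 0.5, 0.5]
grip_width: 0.0679
grip_force: 0.0
ft_force: [-0.2, 0.1, 0.6]
grip_width: 0.0418
grip_force: 0.0
ft_force: [-0.6, 0.5, -0.9]
grip_width: 0.0146
grip_force: 0.0
ft_force: [0.0, 0.6, -0.4]
grip_width: 0.0006
grip_force: 0.0
ft_force: [-0.1, 0.4, -0.1]
grip_width: 0.0006
grip_force: 0.0
(array([-0.018, -0.02 ,  0.017]), array([-0.134,  0.373,  0.423]))
[ 0.49295633 -0.12482792  0.1843243 ] [-4.68715911e-01  4.59615993e-01  1.78423028e+00  1.46029264e-03
  8.97081591e-01  6.75408233e-01]
```

```bash
python3 -m inch '[-0.02,-0.02,0.02,-0.017,0.047,0.053, -0.02,-0.02,0.02,-0.034,0.093,0.106, -0.02,-0.02,0.02,-0.05,0.14,0.159, -0.02,-0.02,0.02,-0.067,0.187,0.212, -0.02,-0.02,0.02,-0.084,0.233,0.264, -0.02,-0.02,0.02,-0.1,0.28,0.317, -0.02,-0.02,0.02,-0.117,0.326,0.37, -0.02,-0.02,0.02,-0.134,0.373,0.423, -0.02,-0.02,0.02,-0.134,0.373,0.423]'
cat >> h.py <<'E'
def frame(ox,oy,yaw,a=35):
    a=np.radians(a);ex=np.array([np.cos(yaw),np.sin(yaw),0]);ey=np.array([-ex[1],ex[0],0]);ez=np.array([0,0,1.])
    X=np.cos(a)*ex+np.sin(a)*ez; Z=np.sin(a)*ex-np.cos(a)*ez
    return np.array([ox,oy,0]),np.c_[ex,ey,ez],R.from_matrix(np.c_[X,np.cross(Z,X),Z])
def corner():  # finger upper front corner, world
    o=get_obs();M=R.from_quat(o['tool_rot']).as_matrix();return o['position']+.022*M[:,2]+.0095*M[:,0]
E
python3 - <<'E'
from h import *
O,P,Rt=frame(.559,-.1418,-.26)
print(get_obs()['position'],get_obs()['q'],'corner pod',(P.T@(corner()-O)).round(4))
c=get_calibration("wrist");im=camera("wrist")
def pp(x,y,z): return proj(c,O+P@np.array([x,y,z]))[0]
v=im.copy()
for pt,col in [((-.025,-.04,.1),(0,255,0)),((-.025,.04,.1),(0,255,0)),((.05,.04,.1),(0,255,0)),((.05,-.04,.1),(0,255,0)),((-.075,-.055,.05),(0,0,255)),((-.075,.055,.05),(0,0,255)),((.075,-.055,.05),(0,0,255)),((.0078,0,.081),(255,0,255))]:
    u=pp(*pt);cv2.circle(v,tuple(int(i) for i in u),3,col,1)
cv2.imwrite("pics/w1.png",v[:,:,::-1])
try:print(redrect(im,c,(0,0,512,384)))
except Exception as e:print(e)
E
```

```text
time: 3.62
position: [0.4951, -0.1227, 0.185]
tool_rot: [0.961, -0.069, 0.266, 0.025]
ft_force: [0.6, -0.3, 0.3]
grip_width: 0.0006
grip_force: 0.0
[ 0.49509379 -0.12271791  0.18495619] [-0.58328643  0.39334986  2.1603968   1.18589013  0.22750142  0.00893875] corner pod [-0.0473  0.0041  0.171 ]
(((0.5707425475120544, -0.14478923380374908), (0.07982383668422699, 0.07719621062278748), 74.79296875), array([[ 0.52302676, -0.17317903],
       [ 0.59751993, -0.19342819],
       [ 0.61845833, -0.11639944],
       [ 0.54396516, -0.09615028]], dtype=float32), array([ 217,  124,  105,   99, 8610], dtype=int32))
```

View pics/w1.png

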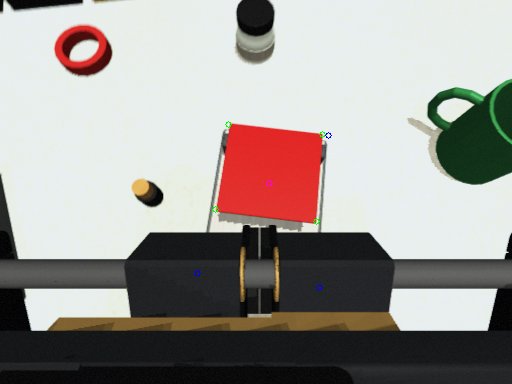

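The wrist picture shows the guard top at (217–322, 124–222). My predicted corners are within 2–3 mm, so the pose estimate holds. Next: tilt to 40° and go down in front of the guard.

```bash
cat >> h.py <<'E'
O,P,Rt=frame(.559,-.1418,-.26,40)
def plan(*cs):
    M=Rt.as_matrix(); q=get_obs(); print('t',round(q['time'],2),'corner mm',(1e3*(P.T@(corner()-O))).round(1),'q',q['q'].round(2),'F',q['ft_force'].round(1))
    for c in cs:
        t=O+P@(np.array(c)/1e3)-.022*M[:,2]-.0095*M[:,0]; print(c,*move(t,Rt))
E
python3 -c "
from h import *
plan((-55,0,150),(-55,0,130),(-55,0,105),(-52,0,80))"
```

```text
t 3.67 corner mm [-47.9   4.6 170.6] q [-0.58  0.39  2.16  1.19  0.23  0.  ] F [-0.9  0.1 -0.2]
(-55, 0, 150) [-0.253  0.016  0.195] [-0.037  0.1    0.061]
(-55, 0, 130) [-0.382  0.014  0.41 ] [-0.037  0.1    0.061]
(-55, 0, 105) [-0.543  0.011  0.678] [-0.037  0.1    0.061]
(-52, 0, 80) [-0.671  0.013  0.965] [-0.037  0.1    0.061]
```

```bash
python3 -m inch '[-0.1,0.01,0.08,-0.012,0.033,0.02, -0.18,0.01,0.14,-0.025,0.066,0.04, -0.25,0.016,0.195,-0.037,0.1,0.061, -0.25,0.016,0.195,-0.037,0.1,0.061, -0.29,0.016,0.26,-0.037,0.1,0.061, -0.33,0.016,0.33,-0.037,0.1,0.061, -0.38,0.014,0.41,-0.037,0.1,0.061, -0.38,0.014,0.41,-0.037,0.1,0.061, -0.38,0.014,0.41,-0.037,0.1,0.061, -0.38,0.014,0.41,-0.037,0.1,0.061]'
python3 -c "
from h import *
plan((-55,0,130),(-55,0,105),(-52,0,80))"
```

```text
time: 4.5
position: [0.4858, -0.1217, 0.1399]
tool_rot: [0.933, -0.12, 0.338, 0.044]
ft_force: [0.6, -0.2, 0.1]
grip_width: 0.0005
grip_force: 0.0
t 4.5 corner mm [-54.5   0.7 129.1] q [-0.59  0.58  2.33  2.67  0.49 -1.41] F [ 0.6 -0.2  0.1]
(-55, 0, 130) [ 0.002  0.008 -0.012] [-0.001  0.002  0.002]
(-55, 0, 105) [-0.198  0.008  0.228] [-0.001  0.002  0.002]
(-52, 0, 80) [-0.37   0.008  0.492] [-0.001  0.002  0.002]
```

```bash
python3 -m inch '[-0.04,0.008,0.08,0,0,0, -0.09,0.008,0.16,0,0,0, -0.13,0.008,0.24,0,0,0, -0.17,0.008,0.32,0,0,0, -0.22,0.008,0.41,0,0,0, -0.27,0.008,0.55,0,0,0, -0.27,0.008,0.55,0,0,0, -0.27,0.008,0.55,0,0,0]'
python3 - <<'E'
from h import *
plan((-42,0,80),(-30,0,78),(-14,0,78),(-11,0,95),(-6,0,110),(-2,0,122))
cv2.imwrite("pics/s2.png",cv2.resize(camera("scene")[130:250,150:310,::-1],None,fx=4,fy=4))
E
```

```text
time: 5.17
position: [0.4969, -0.1241, 0.0925]
tool_rot: [0.933, -0.12, 0.338, 0.043]
ft_force: [0.7, 0.1, -0.2]
grip_width: 0.0006
grip_force: 0.0
t 5.17 corner mm [-43.2   1.3  81.7] q [-0.58  0.74  2.33  2.78  0.62 -1.53] F [ 0.7  0.1 -0.2]
(-42, 0, 80) [-0.003  0.015  0.026] [-0.002  0.002  0.002]
(-30, 0, 78) [0.096 0.015 0.141] [-0.002  0.002  0.002]
(-14, 0, 78) [0.25  0.016 0.269] [-0.002  0.002  0.002]
(-11, 0, 95) [0.415 0.016 0.13 ] [-0.002  0.002  0.002]
(-6, 0, 110) [0.583 0.017 0.026] [-0.002  0.002  0.002]
(-2, 0, 122) [ 0.717  0.017 -0.057] [-0.002  0.002  0.002]
```

View pics/s2.png

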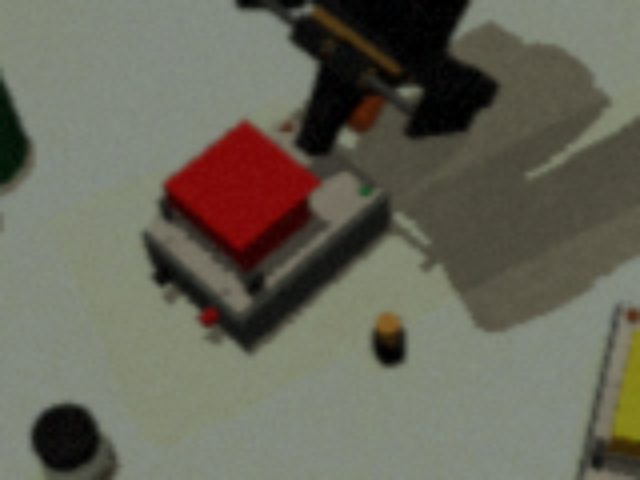

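The crop shows the fingers at (320,110), just in front of the guard's front edge, and centred on it. Now I'll slip the tips under it.

```bash
python3 -m inch '[0.03,0.015,0.08,0,0,0, 0.1,0.015,0.14,0,0,0, 0.15,0.015,0.18,0,0,0, 0.2,0.015,0.23,0,0,0, 0.25,0.015,0.27,0,0,0, 0.25,0.015,0.27,0,0,0]'
python3 -c "
from h import *
plan((-14,0,78),(-12,0,95),(-8,0,110),(-4,0,122))"
```

```text
time: 5.72
position: [0.5261, -0.1331, 0.09]
tool_rot: [0.932, -0.12, 0.339, 0.044]
ft_force: [-0.8, -0.2, 0.2]
grip_width: 0.0008
grip_force: 0.2
t 5.72 corner mm [-12.7   0.1  79.3] q [-0.56  0.73  2.25  2.77  0.54 -1.48] F [-0.8 -0.2  0.2]
(-14, 0, 78) [-0.023 -0.     0.002] [-0.001  0.     0.003]
(-12, 0, 95) [ 0.133 -0.    -0.145] [-0.001  0.     0.003]
(-8, 0, 110) [ 0.291  0.    -0.257] [-0.001  0.     0.003]
(-4, 0, 122) [ 0.426  0.001 -0.34 ] [-0.001  0.     0.003]
```

```bash
python3 -c "
from h import *
plan((-11,0,95),(-5,0,108),(4,0,118))"; python3 -m inch '[0.03,0,-0.04,0,0,0, 0.08,0,-0.08,0,0,0, 0.13,0,-0.12,0,0,0, 0.18,0,-0.15,0,0,0, 0.23,0,-0.17,0,0,0, 0.29,0,-0.2,0,0,0]'
python3 -c "
from h import *
plan((-5,0,108),(4,0,118))"
```

```text
t 5.72 corner mm [-12.7   0.1  79.3] q [-0.56  0.73  2.25  2.77  0.54 -1.48] F [-0.8 -0.2  0.2]
(-11, 0, 95) [ 0.142 -0.    -0.137] [-0.001  0.     0.003]
(-5, 0, 108) [ 0.304  0.001 -0.213] [-0.001  0.     0.003]
(4, 0, 118) [ 0.471  0.001 -0.237] [-0.001  0.     0.003]
time: 6.22
position: [0.5319, -0.1345, 0.1171]
tool_rot: [0.932, -0.12, 0.338, 0.044]
ft_force: [0.5, 0.5, -0.7]
grip_width: 0.0005
grip_force: 0.2
t 6.22 corner mm [ -6.7   0.2 106.3] q [-0.55  0.65  2.22  2.69  0.44 -1.39] F [ 0.5  0.5 -0.7]
(-5, 0, 108) [ 0.029  0.001 -0.003] [-0.001  0.002  0.002]
(4, 0, 118) [ 0.196  0.001 -0.027] [-0.001  0.002  0.002]
```

```bash
python3 -m inch '[0.05,0,-0.01,0,0,0, 0.1,0,-0.02,0,0,0, 0.15,0,-0.03,0,0,0, 0.2,0,-0.03,0,0,0, 0.2,0,-0.03,0,0,0, 0.2,0,-0.03,0,0,0]'
python3 - <<'E'
from h import *
plan((4,0,118),(-6,0,112),(-7,0,95),(-5,0,78))
cv2.imwrite("pics/s3.png",cv2.resize(camera("scene")[130:250,150:310,::-1],None,fx=4,fy=4))
E
```

```text
time: 6.72
position: [0.5425, -0.1373, 0.1288]
tool_rot: [0.932, -0.12, 0.338, 0.044]
ft_force: [-0.6, -0.2, -0.2]
grip_width: 0.0001
grip_force: 0.2
t 6.72 corner mm [  4.3   0.2 118. ] q [-0.54  0.62  2.19  2.64  0.38 -1.32] F [-0.6 -0.2 -0.2]
(4, 0, 118) [-0.003  0.002 -0.002] [-0.001  0.001  0.002]
(-6, 0, 112) [-0.147  0.001 -0.024] [-0.001  0.001  0.002]
(-7, 0, 95) [-0.293  0.001  0.131] [-0.001  0.001  0.002]
(-5, 0, 78) [-0.41   0.001  0.31 ] [-0.001  0.001  0.002]
```

View pics/s3.png

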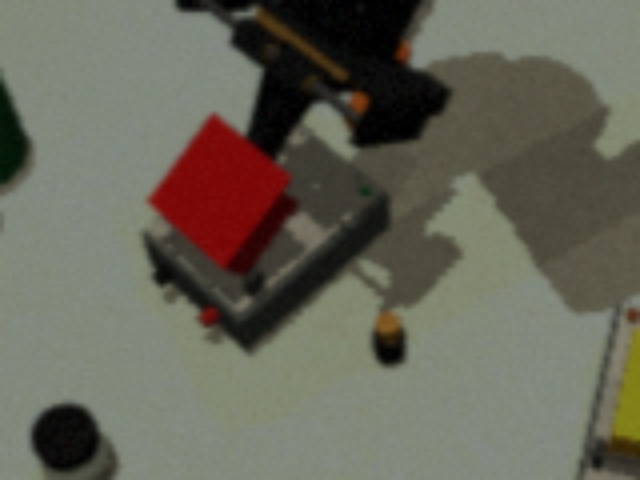

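The guard is up on the fingers: its front edge in the crop runs from (213,113) to (292,181). I'll check the angle from those points before pushing.

```bash
python3 - <<'E'
from h import *
c=get_calibration("scene")
for a in (0,.2,.3,.35,.4,.45,.5,.6):
    r=[]
    for y in (-.04,.04):
        u,w=.075,.034; x=.05-(u*np.cos(a)-w*np.sin(a)); z=.066+u*np.sin(a)+w*np.cos(a)
        r.append(((proj(c,O+P@np.array([x,y,z]))[0]-[150,130])*4).round(0))
    print(a,r)
E
```

```text
0 [array([241., 119.]), array([319., 182.])]
0.2 [array([230., 114.]), array([309., 178.])]
0.3 [array([223., 112.]), array([302., 177.])]
0.35 [array([220., 112.]), array([299., 177.])]
0.4 [array([216., 112.]), array([296., 177.])]
0.45 [array([212., 112.]), array([292., 178.])]
0.5 [array([208., 113.]), array([288., 178.])]
0.6 [array([200., 115.]), array([280., 180.])]
```

```bash
python3 -m inch '[-0.05,0,-0.01,0,0,0, -0.1,0,-0.02,0,0,0, -0.17,0,-0.02,0,0,0, -0.21,0,0.03,0,0,0, -0.26,0,0.08,0,0,0, -0.3,0,0.13,0,0,0, -0.34,0,0.18,0,0,0, -0.38,0,0.24,0,0,0, -0.42,0,0.29,0,0,0, -0.42,0,0.29,0,0,0]'
python3 -c "
from h import *
plan((-7,0,79),(5,0,79),(15,0,80),(25,0,79),(31,0,78))"
```

```text
time: 7.6
position: [0.5315, -0.1344, 0.0879]
tool_rot: [0.933, -0.12, 0.337, 0.043]
ft_force: [-0.4, -0.2, -0.3]
grip_width: 0.0007
grip_force: 0.2
t 7.6 corner mm [-7.1  0.2 77.1] q [-0.55  0.73  2.23  2.76  0.53 -1.47] F [-0.4 -0.2 -0.3]
(-7, 0, 79) [ 0.015  0.001 -0.017] [-0.002  0.003  0.002]
(5, 0, 79) [0.13  0.002 0.079] [-0.002  0.003  0.002]
(15, 0, 80) [0.234 0.002 0.149] [-0.002  0.003  0.002]
(25, 0, 79) [0.322 0.003 0.239] [-0.002  0.003  0.002]
(31, 0, 78) [0.372 0.003 0.296] [-0.002  0.003  0.002]
```

```bash
python3 -m inch '[0.05,0,0.01,0,0,0, 0.09,0,0.04,0,0,0, 0.13,0,0.08,0,0,0, 0.16,0,0.1,0,0,0, 0.2,0,0.13,0,0,0, 0.23,0,0.15,0,0,0, 0.26,0,0.18,0,0,0]'
python3 -c "
from h import *
plan((25,0,79),(29,0,79),(32,0,78))"
```

```text
time: 8.18
position: [0.5564, -0.1409, 0.0919]
tool_rot: [0.932, -0.12, 0.338, 0.044]
ft_force: [-2.9, -0.3, 0.5]
grip_width: 0.0008
grip_force: 1.0
t 8.18 corner mm [18.6  0.3 81.1] q [-0.53  0.72  2.17  2.73  0.45 -1.41] F [-2.9 -0.3  0.5]
(25, 0, 79) [0.044 0.003 0.071] [-0.001  0.001  0.002]
(29, 0, 79) [0.082 0.004 0.103] [-0.001  0.001  0.002]
(32, 0, 78) [0.103 0.004 0.137] [-0.001  0.001  0.002]
```

Contact at about 3 N, so the toggle is moving. Pushing on.

```bash
python3 -m inch '[0.02,0,0.04,0,0,0, 0.044,0,0.07,0,0,0, 0.065,0,0.085,0,0,0, 0.08,0,0.1,0,0,0, 0.08,0,0.1,0,0,0]'
python3 -c "
from h import *
plan((30,0,79),(32,0,78))"
```

```text
time: 8.6
position: [0.5656, -0.1433, 0.089]
tool_rot: [0.933, -0.12, 0.337, 0.044]
ft_force: [-1.7, 0.9, -3.2]
grip_width: 0.0007
grip_force: 1.3
t 8.6 corner mm [28.1  0.3 78.2] q [-0.52  0.72  2.14  2.73  0.43 -1.4 ] F [-1.7  0.9 -3.2]
(30, 0, 79) [0.023 0.003 0.007] [-0.001  0.003  0.002]
(32, 0, 78) [0.035 0.003 0.033] [-0.001  0.003  0.002]
```

```bash
python3 -m inch '[0.01,0,0.008,0,0,0, 0.02,0,0.016,0,0,0, 0.03,0,0.025,0,0,0, 0.03,0,0.025,0,0,0]' ; python3 -c "
from h import *
plan((32,0,78))"
```

```text
time: 8.93
position: [0.5663, -0.1433, 0.0885]
tool_rot: [0.933, -0.121, 0.335, 0.043]
ft_force: [-7.4, 0.4, 1.6]
grip_width: 0.0008
grip_force: 3.9
t 8.93 corner mm [28.7  0.5 77.6] q [-0.52  0.72  2.14  2.72  0.42 -1.39] F [-7.4  0.4  1.6]
(32, 0, 78) [0.032 0.006 0.023] [-0.001  0.005  0.001]
```

The force is rising and the position has stalled at the expected stop (29 mm). One more small push, then I'll draw straight back out.

```bash
python3 -m inch '[0.01,0,0.008,0,0,0, 0.02,0,0.016,0,0,0, 0.02,0,0.016,0,0,0]' ; python3 - <<'E'
from h import *
plan((10,0,78),(-10,0,78),(-30,0,78),(-48,0,80))
E
```

```text
time: 9.18
position: [0.5666, -0.1433, 0.0882]
tool_rot: [0.934, -0.121, 0.334, 0.043]
ft_force: [-11.9, 0.1, 3.8]
grip_width: 0.0006
grip_force: 6.4
t 9.18 corner mm [29.   0.6 77.2] q [-0.52  0.72  2.13  2.72  0.42 -1.39] F [-11.9   0.1   3.8]
(10, 0, 78) [-0.181  0.006 -0.157] [-0.001  0.007  0.001]
(-10, 0, 78) [-0.375  0.006 -0.315] [-0.001  0.007  0.001]
(-30, 0, 78) [-0.568  0.005 -0.474] [-0.001  0.007  0.001]
(-48, 0, 80) [-0.726  0.005 -0.636] [-0.001  0.007  0.001]
```

```bash
python3 -m inch '[-0.05,0,-0.045,0,0,0, -0.11,0,-0.095,0,0,0, -0.17,0,-0.145,0,0,0, -0.23,0,-0.195,0,0,0, -0.3,0,-0.255,0,0,0, -0.37,0,-0.31,0,0,0, -0.44,0,-0.37,0,0,0, -0.51,0,-0.43,0,0,0, -0.58,0,-0.49,0,0,0, -0.65,0,-0.55,0,0,0, -0.72,0,-0.61,0,0,0, -0.8,0,-0.68,0,0,0, -0.8,0,-0.68,0,0,0]' ; python3 - <<'E'
from h import *
plan((-55,0,100),(-60,0,150))
a=cv2.resize(camera("scene")[150:230,170:270,::-1],None,fx=6,fy=6); cv2.imwrite("pics/s4.png",a)
E
```

```text
time: 10.27
position: [0.4874, -0.1225, 0.0898]
tool_rot: [0.933, -0.121, 0.336, 0.043]
ft_force: [0.4, -0.0, -0.6]
grip_width: 0.0005
grip_force: 0.0
t 10.27 corner mm [-52.8   0.3  78.9] q [-0.59  0.75  2.35  2.79  0.66 -1.55] F [ 0.4 -0.  -0.6]
(-55, 0, 100) [ 0.145  0.003 -0.219] [-0.002  0.004  0.001]
(-60, 0, 150) [ 0.496  0.002 -0.74 ] [-0.002  0.004  0.001]
```

View pics/s4.png

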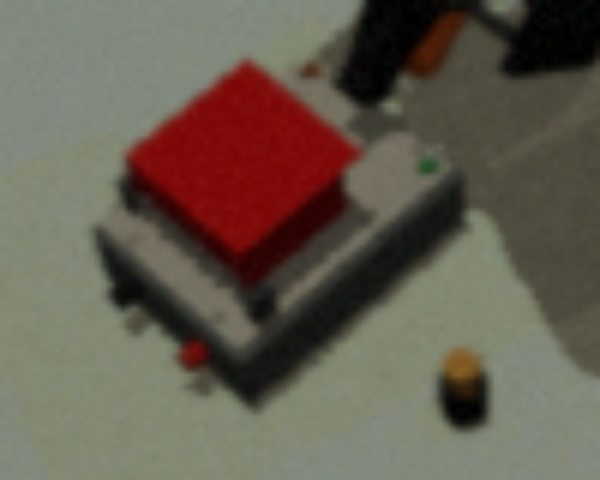

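The guard is shut again: its top in the crop spans (128–360, 60–255), as at the start. The toggle is hidden beneath it. To confirm the stall was the toggle's stop and not the guard against the gripper, I'll feel once more with the finger 6 mm higher.

```bash
python3 -c "
from h import *
plan((-14,0,78),(5,0,82),(18,0,85),(26,0,84),(30,0,84))"; python3 -m inch '[0.07,0,0.06,0,0,0, 0.14,0,0.13,0,0,0, 0.21,0,0.19,0,0,0, 0.28,0,0.25,0,0,0, 0.36,0,0.31,0,0,0, 0.44,0,0.35,0,0,0, 0.52,0,0.4,0,0,0, 0.58,0,0.44,0,0,0, 0.65,0,0.47,0,0,0, 0.72,0,0.51,0,0,0, 0.76,0,0.55,0,0,0, 0.79,0,0.58,0,0,0, 0.79,0,0.58,0,0,0]'; python3 -c "
from h import *
plan((30,0,84))"; python3 -m inch '[0.01,0,0.008,0,0,0, 0.02,0,0.016,0,0,0, 0.03,0,0.025,0,0,0, 0.04,0,0.033,0,0,0, 0.04,0,0.033,0,0,0]'; python3 -c "
from h import *
plan((30,0,84))"
```

```text
t 10.32 corner mm [-51.6   0.1  79.2] q [-0.59  0.75  2.35  2.79  0.66 -1.55] F [-0.6 -0.8 -0.3]
(-14, 0, 78) [0.351 0.001 0.312] [-0.001  0.003  0.001]
(5, 0, 82) [0.566 0.002 0.426] [-0.001  0.003  0.001]
(18, 0, 85) [0.715 0.003 0.501] [-0.001  0.003  0.001]
(26, 0, 84) [0.784 0.003 0.574] [-0.001  0.003  0.001]
(30, 0, 84) [0.822 0.003 0.606] [-0.001  0.003  0.001]
time: 11.4
position: [0.5655, -0.1433, 0.0951]
tool_rot: [0.932, -0.12, 0.338, 0.044]
ft_force: [-0.8, 1.4, 0.9]
grip_width: 0.0007
grip_force: 0.6
t 11.4 corner mm [28.1  0.3 84.3] q [-0.52  0.71  2.14  2.71  0.42 -1.38] F [-0.8  1.4  0.9]
(30, 0, 84) [0.015 0.003 0.019] [-0.001  0.002  0.002]
time: 11.82
position: [0.5665, -0.1434, 0.0946]
tool_rot: [0.933, -0.121, 0.335, 0.043]
ft_force: [-9.2, -0.1, 7.3]
grip_width: 0.0006
grip_force: 5.6
t 11.82 corner mm [29.   0.5 83.7] q [-0.52  0.71  2.14  2.71  0.41 -1.37] F [-9.2 -0.1  7.3]
(30, 0, 84) [0.01  0.005 0.006] [-0.001  0.005  0.001]
```

It stops at the same place (29 mm) 6 mm higher up, and the force reacts as a ball would, so the toggle is on. Drawing out and away.

```bash
python3 -m inch '[-0.05,0,-0.045,0,0,0, -0.11,0,-0.085,0,0,0, -0.17,0,-0.13,0,0,0, -0.24,0,-0.175,0,0,0, -0.31,0,-0.22,0,0,0, -0.38,0,-0.27,0,0,0, -0.46,0,-0.32,0,0,0, -0.54,0,-0.38,0,0,0, -0.62,0,-0.46,0,0,0, -0.69,0,-0.53,0,0,0, -0.76,0,-0.6,0,0,0, -0.82,0,-0.65,0,0,0, -0.82,0,-0.65,0,0,0]' ; python3 -c "
from h import *
plan((-52,0,80),(-55,0,110))"
```

```text
time: 12.9
position: [0.4865, -0.1224, 0.0928]
tool_rot: [0.933, -0.121, 0.337, 0.043]
ft_force: [-0.1, -0.7, 0.4]
grip_width: 0.0012
grip_force: 0.0
t 12.9 corner mm [-53.7   0.2  81.9] q [-0.59  0.74  2.36  2.78  0.65 -1.55] F [-0.1 -0.7  0.4]
(-52, 0, 80) [-0.001  0.001  0.033] [-0.002  0.004  0.001]
(-55, 0, 110) [ 0.21   0.001 -0.28 ] [-0.002  0.004  0.001]
```

```bash
python3 -m inch '[0.05,0,-0.08,0,0,0, 0.11,0,-0.16,0,0,0, 0.16,0,-0.24,0,0,0, 0.2,0,-0.3,0,0,0, 0.2,0,-0.3,0,0,0, 0.2,0,-0.3,0,0,0, 0.2,0,-0.3,0,0,0, 0.2,0,-0.3,0,0,0]' ; python3 - <<'E'
from h import *
plan()
a=cv2.resize(camera("scene")[130:290,120:320,::-1],None,fx=4,fy=3.75); cv2.imwrite("pics/s5.png",a)
E
```

```text
time: 13.57
position: [0.4854, -0.1223, 0.1216]
tool_rot: [0.932, -0.12, 0.338, 0.044]
ft_force: [-0.4, -0.6, 1.0]
grip_width: 0.0006
grip_force: 0.0
t 13.57 corner mm [-54.8   0.  110.8] q [-0.6   0.65  2.35  2.73  0.56 -1.48] F [-0.4 -0.6  1. ]
```

View pics/s5.png

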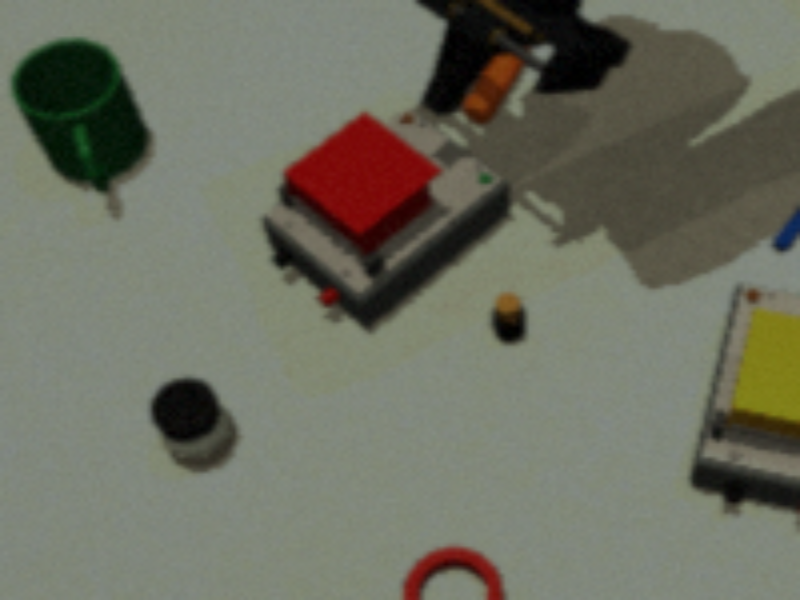

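The guard is shut at (285–440, 115–250), the fingers are clear at (440,90), and the plug, jar, mug and screwdriver are where they were.

```bash
python3 -c "
from rig import *
print(hand_in())"
```

```text
the job is handed in; nothing more can be done
None
```

I handed the job in at about 14 s: the red guard was lifted to about 0.45 rad and the toggle pushed to its stop, felt twice at the same spot though never seen under the hood; the last picture shows the guard shut over it, the fingers clear, and nothing else visibly moved.

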